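Refit the sander's dust outlet and see that the extraction is on

ROBOT

A 6-joint arm with a two-finger parallel gripper is mounted at the origin on the work surface. World frame = base frame: x ahead of the robot, y to its left, z up, the work surface at z = 0. Lengths are in mm, angles in rad, forces in N, time in s.
With the tool pointing down it reaches from about 275 to 750 mm from the base axis. Payload 10.2 kg.
Tool frame: the origin (TCP) lies midway between the tips of the shut fingers; the grasp point (between the pads) lies 19 mm behind it; z points along the fingers, y is the line along which they close (so a half turn about z gives the same grasp; the last joint's range is limited). The gripper opens to 85 mm and grips with 20 to 120 N. Pads are 22 mm wide; open, the fingers measure 114 mm over their backs; the gripper's body (76 mm by 85 mm) begins 54 mm behind the grasp point. The pads swing forward as they close: fully open they stand 13 mm farther back than shut.
Start: joints at [1.084, 0.313, 1.498, -0, 1.331, -0.223], TCP at [136.907, 506.841, 231.294] pointing down, gripper open.
Joint ranges: [-2.94, 2.94], [-0.97, 2.17], [0.19, 2.56], [-1.23, 4.37], [0.02, 3.11], [-2.88, 2.88]. Speed limits (rad/s): [2.39, 2.39, 3.01, 3.14, 3.14, 3.14].

INTERFACE

Orientations are given as a unit quaternion [w, x, y, z].
In Python, from rig import ctrl gives the robot as it stands.
- The arm moves only by the tool send_rows, never from a script. Its argument "targets" is a list of rows, each an object with "offset": the shift along the world's x, y, z in cm, a list of three; "spin": the turn about the world's z in rad. A call has 1 to 8 rows; each row is the pose to reach, as a shift and turn from the pose commanded when the call began; what a row does not reach only later rows make up. A row lasts 1/12 s, in which the tool goes at most 41.7 mm and 7.16 degrees, less where a joint would pass 70% of its speed; a pose out of reach is approached as far as the arm can. A call with a gripper value outside its range is refused whole. "grip" is the opening, from 0 (shut) to 1 (fully open), set as the call begins (left out, the last holds). The fingers move at their own pace and stop on an object; "squeeze" is the grip in N (left out, the last holds). Time passes only in rows, so rows that repeat a pose let the fingers close. It gives the time, the measured TCP pose, the force, the opening and the grip force at its end, in the units of the state.
- ctrl.sense(): the state, without advancing time (a new reading comes with each control period).
- ctrl.capture(name): name is "scene" or "top" or "wrist"; returns (picture, depth): 384x512x3 uint8, red, green, blue; 384x512 float32, mm along the optical axis (not along the pixel's ray), 0 where there is no reading.
- ctrl.calibration(name): a dict with "fx", "fy", "cx", "cy" (pixels), "k1" (the pictures are not rectified: a ray, as slopes to the right and down, at radius r is drawn at 1 + k1 r^2 times it, then the intrinsics apply), "view" (4x4, takes a point from world to camera coordinates); the wrist camera has in their place "mount" (4x4, takes a point from camera to tool coordinates, whose origin is the TCP and whose axes are the flange's). Camera axes: x right, y down, z forward; pixel columns grow to the right and rows downward; lengths in mm; the calibration is good to about 2 mm. A picture is of the moment at which its call begins: read the wrist's pose just before it. calibration takes no time and is no camera call.
- ctrl.finish_job(): hands the job in; it is judged then, once.
Trained networks look in the newest picture that a camera, given by its name, has taken for a name from the list of things; names that differ only in an ending like _2 or _b are one class to them, and where a whole thing is asked for, a point or a joint stands for the part that bears it (a point fixed in the world has none). Each returns a list of dicts, best first, with "conf" (0 to 1); they miss things now and then, are a little off and sometimes report something else, mostly with a low value. They report only what shows in the picture. A call takes as long as a camera call. They do not tell look-alikes from the thing itself.
- ctrl.search_frame(camera, query): "box" ([left, top, right, bottom] in pixels, round what is visible of it).
- ctrl.place_of(camera, query): "uv" ([column, row] in pixels: a listed point, or the origin of a listed thing).
The state is a dict: "time_s": time; "joints": joint angles; "dq": joint speeds; "tau": joint torques, N m; "eef_pos": TCP position; "ee_rot": TCP orientation; "force": force on the tool from outside, world axes, zero at the start; "wrist_torque": the same for the moment, N m; "grip_width": opening from 0.0 (shut) to 1.0 (fully open); "grip_force": force on a finger pad.
Only numpy, scipy, OpenCV 4.12 (cv2) and the standard library are available. Lean on these libraries where they do the work, as an engineer would, in place of code of your own. Each camera call takes 0.05 s, during which the arm holds its last target. There are 200 camera calls.

TASK

The hose outlet of the disc sander lies on the bench: put it back on the sloping face of the dust chute, feeling for the four studs rather than forcing it, until they come through its corner holes and the flange lies flush on the face, ready for the wing nuts. Also make sure that the extraction toggle on the switch box is on: its lever must lean to the side with the bar mark (the lamp is dead, and it may be on already). Leave everything else on the bench where it is.

Things in the scene. Friction and masses are not known exactly. Their poses are not given: they have to be found in the camera images.
- outlet_center (a point): centre of the loose aluminium dust outlet (0.28 kg): flange 116 (own x) x 92 (own y) x 5 mm with 11 mm round holes at x = +-46, y = +-34, and a round hose collar, 58 outside diameter, 45 tall above the flange; 50 high in all. Point on the collar axis, 25 above the flange's underside; z out of the collar. Starts flat on the bench, collar up; grip the collar. Fits the studs either way round
- chute: fixed steel face at the end of the sander's dust chute, 132 (own x, level) x 106 (own y, down the slope) mm; own z, its outward normal, leans 30 degrees from vertical. Origin: middle of the face, 100 above the bench. Four 8 mm studs stand 16 out of it at x = +-46, y = +-34 and have 1.5 play all round in the outlet's holes. With the outlet home its centre point is here at (0, 0, 25)
- sander: fixed green bench disc sander that carries the chute: base 300 x 250 mm, origin on the bench under its middle, disc and work table towards own -x, motor towards +x, chute towards +y (face middle at own (0, 185, 100)); the round disc guard, 280 high, stands beside the chute at own y below 115
- switch_box: fixed grey extraction switch box, 95 (own x) x 80 (own y) x 65 mm high, origin under its middle on the bench; the toggle stands in the middle of its top. A small raised bar on the top at own +x marks on, a small ring at own -x marks off; the little lamp beside the toggle is dead
- extract_toggle (a joint): angle of the toggle, rad: 0 is off (lever leans 20 degrees to the box's -x), 0.7 is on (leans 20 degrees to +x). It swings about an axis along the box's y in the middle of the box's top, 65 mm above the bench, and snaps over past its middle (0.35), taking 1 to 3 N near its tip; it stays at either end
- toggle_tip (a point): end of the toggle lever, a steel bat 42 long and 9 to 13 thick; this point lies 40 from the pivot along the lever
- blank_plate: bystander: a flat steel blanking plate 116 x 92 x 5 with four holes and no collar, lying on the bench; not the outlet
- drill: bystander: cordless drill standing on its battery, about 220 high; origin under the battery
- roller_a: bystander: veneer roller with a yellow handle, 190 long, 40 high; origin on the bench under the roller, handle towards own -x
- roller_b: bystander: a second such roller
- scraper: bystander: flat scraper with a wooden handle, 200 long
- glue: bystander: glue bottle, 64 across and 170 high, standing
- offcut: bystander: pine block 100 x 45 x 45
- nut_dish: bystander: shallow grey dish 88 across and 22 high with the four wing nuts in it
Things that resemble listed ones, but are neither listed nor needed, are in the scene too. What is shaped like the switch_box but turquoise is not meant.

How it is judged (in metres and radians):
On the way:
1. the outlet is lifted clear of the bench (height (world z) of outlet_center above 0.06 m), for 0.1 s.
At the end, for the whole second after the job is handed in: the outlet sits on all four studs with its flange flush on the chute face (centre within 4 mm sideways and 2.5 mm in height of its home place, within 0.04 rad of parallel), released and at rest, and the extraction toggle is on (above 0.55 rad) (z of outlet_center in the frame of chute between 0.0225 and 0.0275 m and x of outlet_center in the frame of chute between -0.004 and 0.004 m and y of outlet_center in the frame of chute between -0.004 and 0.004 m and angle between the z axis of outlet_center and the z axis of chute, either way round below 0.04 rad and value of joint extract_toggle above 0.55 rad and linear speed of outlet below 0.02 m/s); the robot touches nothing.
It fails at once if the outlet is forced against the chute or sander with more than 120 N (contact force between outlet and sander above 120 N).
It fails at once if another thing on the bench is moved by more than 40 mm (distance of any of blank_plate, drill, roller_a, roller_b, scraper, glue, offcut, nut_dish from where it was at the start of the episode above 0.04 m).
It also fails if it takes over 58 s, if anything falls off the work surface, if the arm or the gripper's body presses on something with over 40 N, if the wrist force passes 120 N, or if a joint passes its speed limit or range.

## Working session

There is one attempt and no reset: what is moved stays moved. The work goes in short steps, Python scripts to look and compute and a tool call to move; the robot and the scene stay as the last step left them, time stands still between calls to the robot, and variables do not carry over. Pictures are saved under pics/ and viewed, at most 10 in all, crops included, and the job is handed in when it is done.

Besides the shell and the picture viewer there is one more tool, called after ">>>" by a JSON object that holds its "op" and its "data". send_rows: Moves the arm, as the interface text tells. Its arguments: {"type":"object","properties":{"targets":{"type":"array"},"grip":{"type":"number"},"squeeze":{"type":"number"}},"required":["targets"]}

```bash
mkdir -p pics; ls; cat > h.py <<'E'
import numpy as np,cv2
from rig import ctrl
from scipy.spatial.transform import Rotation as R
def q2R(q): return R.from_quat([q[1],q[2],q[3],q[0]]).as_matrix()
def T_wc(cam,s=None):
    c=ctrl.calibration(cam)
    if cam!='wrist': return np.linalg.inv(np.array(c['view']))
    T=np.eye(4);T[:3,:3]=q2R(s['ee_rot']);T[:3,3]=s['eef_pos'];return T@np.array(c['mount'])
def rays(cam,uv):
    c=ctrl.calibration(cam);uv=np.atleast_2d(np.float64(uv))
    d=np.stack([(uv[:,0]-c['cx'])/c['fx'],(uv[:,1]-c['cy'])/c['fy']],1)
    r=np.linalg.norm(d,axis=1,keepdims=True);u=r.copy()
    for _ in range(20): u=r/(1+c['k1']*u*u)
    return np.c_[d*u/np.maximum(r,1e-9),np.ones(len(d))]
def world(cam,uv,depth,T):
    p=rays(cam,uv)*np.asarray(depth).reshape(-1,1)
    return p@T[:3,:3].T+T[:3,3]
def onplane(cam,uv,z,T):
    d=rays(cam,uv)@T[:3,:3].T; o=T[:3,3]
    return o+d*((z-o[2])/d[:,2])[:,None]
def cloud(cam,depth,T):
    h,w=depth.shape;v,u=np.mgrid[:h,:w]
    P=world(cam,np.c_[u.ravel(),v.ravel()],depth.ravel(),T).reshape(h,w,3);P[depth<=0]=np.nan;return P
def shot(cam,name):
    s=ctrl.sense();im,d=ctrl.capture(cam);T=T_wc(cam,s)
    cv2.imwrite(f'pics/{name}.png',im[:,:,::-1]);np.savez(f'{name}.npz',im=im,d=d,T=T);return im,d,T
E
python3 - <<'E'
from h import *
for cam in ['top','scene']:
    im,d,T=shot(cam,cam+'0');P=cloud(cam,d,T)
    for q in ['outlet_center','chute','sander','switch_box','toggle_tip','blank_plate','drill','glue','roller_a','nut_dish','scraper','offcut']:
        for r in ctrl.place_of(cam,q)[:3]:
            u,v=map(int,np.round(r['uv']));u=min(max(u,0),511);v=min(max(v,0),383)
            print(cam,q,round(r['conf'],2),u,v,np.round(P[v,u]))
a=cv2.imread('pics/top0.png');b=cv2.imread('pics/scene0.png')
cv2.imwrite('pics/top0b.png',cv2.resize(a,(800,600),interpolation=3))
cv2.imwrite('pics/scene0b.png',cv2.resize(b,(800,600),interpolation=3))
print(ctrl.sense())
E
```

```text
pics
top outlet_center 0.72 248 188 [572. 112.   0.]
top chute 0.86 326 201 [ 528. -137.  105.]
top chute 0.44 130 170 [611. 486. 117.]
top sander 0.79 374 194 [ 541. -254.  256.]
top switch_box 0.71 161 275 [279. 386.  65.]
top switch_box 0.57 185 217 [468. 314.  63.]
top toggle_tip 0.46 153 280 [266. 403. 106.]
top toggle_tip 0.36 178 211 [485. 332. 100.]
top blank_plate 0.7 215 130 [766. 229.  14.]
top drill 0.85 268 129 [735.  54. 197.]
top glue 0.59 375 195 [ 539. -258.  250.]
top glue 0.57 129 172 [605. 490. 113.]
top roller_a 0.82 178 141 [720. 349.  41.]
top roller_a 0.55 196 258 [335. 276.  47.]
top nut_dish 0.84 317 247 [ 378. -124.    1.]
top scraper 0.68 172 162 [653. 371.  13.]
top offcut 0.84 284 247 [377. -10.  46.]
scene outlet_center 0.72 257 219 [552. 103.  -2.]
scene chute 0.72 204 156 [ 528. -133.   93.]
scene chute 0.41 287 317 [740. 369.  35.]
scene sander 0.66 159 149 [ 596. -268.   86.]
scene switch_box 0.79 328 244 [515. 333.  64.]
scene switch_box 0.64 389 214 [nan nan nan]
scene toggle_tip 0.62 399 193 [265. 401.  98.]
scene blank_plate 0.78 240 298 [773. 2
[... 349 characters left out ...]
0.  44.]
{'time_s': 1.3, 'joints': array([ 1.08361255e+00,  3.12888853e-01,  1.49767908e+00,  1.36838797e-06,
        1.33104365e+00, -2.23386418e-01]), 'dq': array([ 0.00035674, -0.00120019,  0.00073805,  0.00034858,  0.00186939,
       -0.00057848]), 'tau': array([ 1.24598224e-03, -4.12168229e+01, -2.59902406e+01, -1.07232420e-04,
        4.34589783e-04, -8.34395678e-06]), 'eef_pos': array([136.89871306, 506.83973514, 231.30776631]), 'ee_rot': array([-3.91515815e-06,  1.31516727e-01,  9.91313952e-01, -8.64153402e-06]), 'force': array([ 0.79067021,  0.14827228, -0.18203203]), 'wrist_torque': array([ 0.01459712, -0.06148027, -0.03151704]), 'grip_force': 0.0, 'grip_width': 1.0010160186507675}
```

View pics/top0b.png

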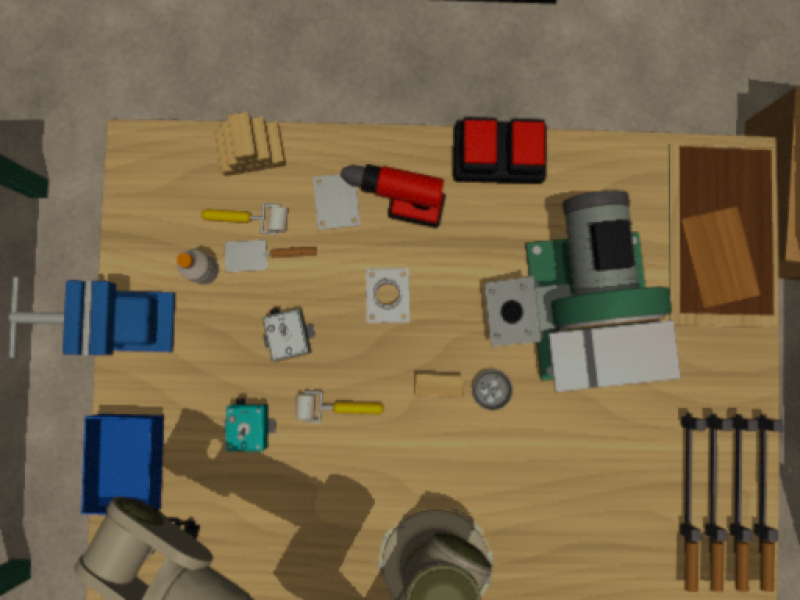

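View pics/scene0b.png

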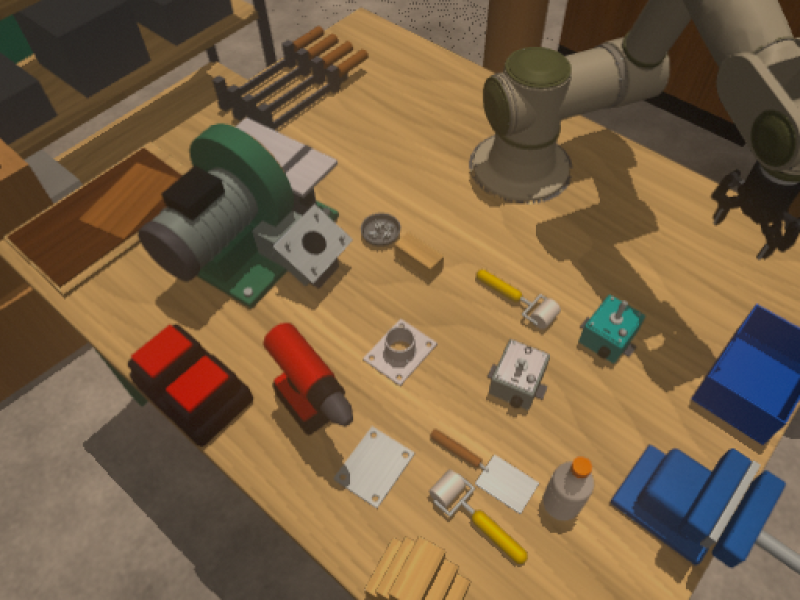

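Top view (800×600 scale) shows the outlet with collar at (388,293) and the chute face at (512,310). The bare blanking plate, no collar, is at (336,201). There are two switch boxes: grey at (288,333) and turquoise at (246,427); the grey one is meant. Next I measure from depth and crop the grey box.

```bash
python3 - <<'E'
from h import *
print(np.round(ctrl.calibration('wrist')['mount'],3), {k:ctrl.calibration('wrist')[k] for k in('fx','fy','cx','cy','k1')})
z=np.load('top0.npz');P=cloud('top',z['d'],z['T'])
def comp(mask):
    p=P[mask];p=p[:,:2].astype(np.float32);r=cv2.minAreaRect(p);return len(p),np.round(p.mean(0),1),[np.round(r[0],1),np.round(r[1],1),round(r[2],1)]
v,u=np.mgrid[:384,:512]
def win(a,b,c,d): return (u>a)&(u<c)&(v>b)&(v<d)
print('collar',comp(win(225,165,275,215)&(P[...,2]>38)&(P[...,2]<60)))
w=win(225,165,275,212)&(z['im'].min(2)>125)&(P[...,2]<30)
print('flange',comp(w))
print('box',comp(win(165,193,203,233)&(P[...,2]>55)&(P[...,2]<72)), 'lever', comp(win(165,193,203,233)&(P[...,2]>85)))
# chute plane
m=win(312,178,345,220);p=P[m];p=p[(p[:,2]>60)&(p[:,2]<140)]
best=None;rng=np.random.default_rng(0)
for _ in range(500):
    a=p[rng.choice(len(p),3,0)];n=np.cross(a[1]-a[0],a[2]-a[0]);
    if np.linalg.norm(n)<1: continue
    n/=np.linalg.norm(n);i=abs((p-a[0])@n)<3
    if best is None or i.sum()>best.sum(): best=i
q=p[best];c=q.mean(0);n=np.linalg.svd(q-c)[2][2];n*=np.sign(n[2]);print('chute',len(p),best.sum(),c.round(1),n.round(3),'tilt',np.degrees(np.arccos(n[2])),'yaw of downslope',np.degrees(np.arctan2(n[1],n[0])),q.min(0),q.max(0))
def crop(f,a,b,c,d,s): return cv2.resize(cv2.imread(f)[b:d,a:c],None,fx=s,fy=s,interpolation=3)
A=crop('pics/top0.png',135,190,205,295,5);B=crop('pics/scene0.png',305,180,425,265,5)
C=np.zeros((525,780,3),np.uint8);C[:525,:350]=A;C[:425,350:]=B[:425,:430]
cv2.imwrite('pics/boxes.png',C)
E
```

```text
[[   0.      -0.95    -0.311   79.743]
 [   1.       0.      -0.       0.306]
 [   0.      -0.311    0.95  -142.13 ]
 [   0.       0.       0.       1.   ]] {'fx': 322.9883860558436, 'fy': 322.9883860558436, 'cx': 258.36457552658936, 'cy': 195.31169903001185, 'k1': -0.07383895574169665}
collar (56, array([569., 113.], dtype=float32), [array([568. , 113.5]), array([53.4, 55.9]), 1.3])
flange (577, array([568.4, 111.4], dtype=float32), [array([570.5, 114.1]), array([112.9,  91.5]), 1.2])
box (636, array([475.7, 321.9], dtype=float32), [array([476.5, 323.3]), array([95.2, 80.3]), 15.1]) lever (23, array([486.2, 325.2], dtype=float32), [array([486. , 324.6]), array([18.9, 11.5]), 42.2])
chute 1270 749 [ 533.8 -144.6  103.2] [-0.056  0.512  0.857] tilt 30.969958668523315 yaw of downslope 96.21293055868844 [ 470.39622424 -191.57340644   72.14934901] [598.49607425 -97.7631771  132.55704743]
```

View pics/boxes.png

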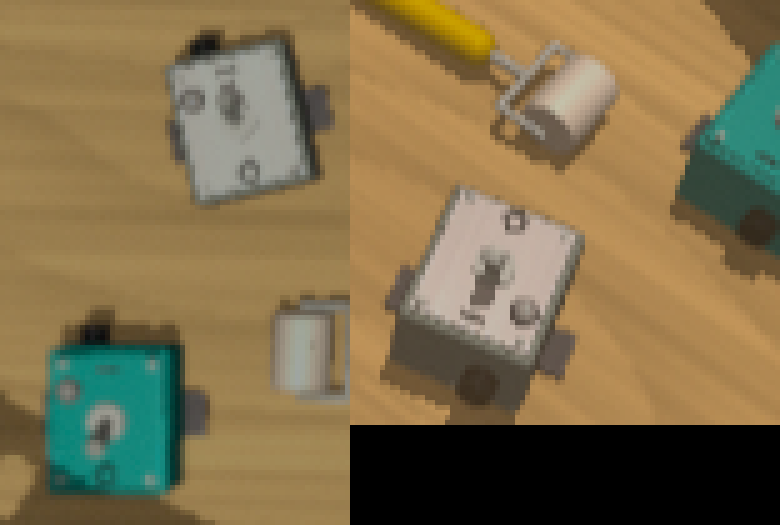

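The grey box's bar is at crop (225,72) and its ring at (250,170). In both cameras the lever tip leans to the bar side: depth puts it at +10 mm along own +x, so it looks on already. The turquoise look-alike leans to its ring and isn't used. I'll re-check with the wrist camera on the way to the outlet.

>>> {"op": "send_rows", "data": {"targets": [{"offset": [26, -20, 3], "spin": -1.0}, {"offset": [26, -20, 3], "spin": -1.0}, {"offset": [26, -20, 3], "spin": -1.0}, {"offset": [26, -20, 3], "spin": -1.0}, {"offset": [26, -20, 3], "spin": -1.0}, {"offset": [26, -20, 3], "spin": -1.0}, {"offset": [26, -20, 3], "spin": -1.0}, {"offset": [26, -20, 3], "spin": -1.0}], "grip": 1}}

```text
time_s: 1.97
eef_pos: [398.5, 305.0, 261.7]
ee_rot: [0.0, 0.593, 0.805, 0.0]
force: [0.3, 0.7, -0.7]
grip_width: 0.995
grip_force: 0.0
```

```bash
python3 - <<'E'
from h import *
im,d,T=shot('wrist','w1');P=cloud('wrist',d,T)
print(ctrl.sense()['eef_pos'],ctrl.sense()['time_s'])
for q in ['toggle_tip','switch_box']: 
    for r in ctrl.place_of('wrist',q): print(q,r, np.round(P[int(r['uv'][1]),int(r['uv'][0])]))
c=np.array([476,323]);m=(np.linalg.norm(P[...,:2]-c,axis=2)<60)
for a,b in((75,88),(88,95),(95,120)):
    k=m&(P[...,2]>a)&(P[...,2]<b);print(a,b,k.sum(),P[k].mean(0))
k=m&(P[...,2]>60)&(P[...,2]<68);print(cv2.minAreaRect(P[k][:,:2].astype(np.float32)))
E
```

```text
[403.00338869 301.81178051 261.89751896] 2.0167
toggle_tip {'uv': [361.0, 181.5], 'conf': 0.69} [511. 325.  65.]
toggle_tip {'uv': [333.7, 316.5], 'conf': 0.65} [555. 138.  49.]
toggle_tip {'uv': [148.4, 27.3], 'conf': 0.61} [269. 405. 105.]
switch_box {'uv': [188.0, 47.3], 'conf': 0.56} [297. 401.  65.]
75 88 65 [479.08644286 327.95181861  82.27764668]
88 95 50 [481.93437961 328.40784349  91.69871222]
95 120 170 [487.62617336 329.38384189 101.82049341]
((477.29034423828125, 326.13397216796875), (93.61820220947266, 79.1353759765625), 14.77522087097168)
```

The lever leans to +x with height, so the toggle is on and I leave it alone. Next, hover over the outlet.

>>> {"op": "send_rows", "data": {"targets": [{"offset": [17.3, -19.3, -8], "spin": -0.29}, {"offset": [17.3, -19.3, -8], "spin": -0.29}, {"offset": [17.3, -19.3, -8], "spin": -0.29}, {"offset": [17.3, -19.3, -8], "spin": -0.29}, {"offset": [17.3, -19.3, -8], "spin": -0.29}, {"offset": [17.3, -19.3, -8], "spin": -0.29}, {"offset": [17.3, -19.3, -8], "spin": -0.29}, {"offset": [17.3, -19.3, -8], "spin": -0.29}]}}

```text
time_s: 2.78
eef_pos: [570.9, 111.7, 179.1]
ee_rot: [-0.001, 0.702, 0.713, -0.001]
force: [-0.4, 0.0, -0.8]
grip_width: 0.997
grip_force: 0.0
```

```bash
python3 - <<'E'
from h import *
im,d,T=shot('wrist','w2');P=cloud('wrist',d,T);s=ctrl.sense()
print(s['eef_pos'],s['ee_rot'],s['time_s'])
c=np.array([570,114]);m=(np.linalg.norm(P[...,:2]-c,axis=2)<90)
k=m&(P[...,2]>44)&(P[...,2]<56);p=P[k][:,:2].astype(np.float32);print('collar',k.sum(),cv2.minEnclosingCircle(p),np.median(P[k][:,2]))
k=m&(P[...,2]>2.5)&(P[...,2]<9);p=P[k][:,:2].astype(np.float32);print('flange',k.sum(),cv2.minAreaRect(p),np.median(P[k][:,2]))
print(ctrl.place_of('wrist','outlet_center'))
E
```

```text
[569.90292741 113.53822696 180.08858941] [-8.41568039e-04  7.01167137e-01  7.12996126e-01 -6.78969320e-04] 2.8333
collar 792 ((569.8881225585938, 115.76448059082031), 29.034696578979492) 49.15569365974514
flange 6560 ((569.3096923828125, 126.445556640625), (116.76861572265625, 114.26393127441406), 2.097679853439331) 4.530865358257273
[]
```

View pics/w2.png

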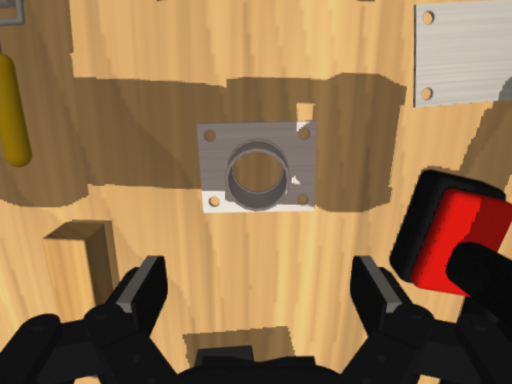

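The outlet sits between the open fingers at (258,172), nearly square to the tool. I descend while measuring its yaw from the holes.

>>> {"op": "send_rows", "data": {"targets": [{"offset": [0, 0.2, -6]}, {"offset": [0, 0.2, -12]}, {"offset": [0, 0.2, -15]}, {"offset": [0, 0.2, -16.9]}, {"offset": [0, 0.2, -16.9]}, {"offset": [0, 0.2, -16.9]}]}}

```text
invalid input
```

>>> {"op": "send_rows", "data": {"targets": [{"offset": [0, 0, 0]}, {"offset": [0, 0, 0]}, {"offset": [0, 0, 0]}, {"offset": [0, 0, 0]}, {"offset": [0, 0, 0]}, {"offset": [0, 0, 0]}, {"offset": [0, 0, 0]}], "grip": 0.5, "squeeze": 30}}

```text
invalid input
```

```bash
python3 - <<'E'
from h import *
z=np.load('w2.npz');T=z['T'];g=cv2.cvtColor(z['im'],cv2.COLOR_RGB2HSV)
H=[]
for c in [(209,135),(304,131),(214,201),(303,199)]:
    u,v=c;w=z['im'][v-9:v+10,u-9:u+10].astype(float);m=(g[v-9:v+10,u-9:u+10,1]>70)
    n,l,st,ce=cv2.connectedComponentsWithStats(m.astype(np.uint8));i=l[7:12,7:12].ravel();i=i[i>0]
    if len(i)==0: print('no',c);continue
    i=np.bincount(i).argmax();H.append(onplane('wrist',ce[i]+[u-9,v-9],3,T)[0]);print(c,st[i],H[-1].round(1))
H=np.array(H)
if len(H)==4:
    print(H.mean(0)); 
    for a,b in((0,1),(2,3),(2,0),(3,1)): e=H[b]-H[a];print(np.linalg.norm(e),np.degrees(np.arctan2(e[1],e[0])))
E
```

```text
(209, 135) [ 5  4 11 11 93] [522.2 148.8   3. ]
(304, 131) [ 3  6 11 11 97] [613.9 152.1   3. ]
(214, 201) [ 5  5 10  9 70] [524.9  80.7   3. ]
(303, 199) [ 3  5 11  9 75] [616.5  84.3   3. ]
[569.35992698 116.46432571   3.        ]
91.73172056888514 2.0638831057155076
91.70405289170503 2.249127276533544
68.12901776521282 92.22822059261951
67.83245398986284 92.2051641991556
```

>>> {"op": "send_rows", "data": {"targets": [{"offset": [0, 0.24, -6], "spin": 0.02}, {"offset": [0, 0.24, -12], "spin": 0.02}, {"offset": [0, 0.24, -15], "spin": 0.02}, {"offset": [0, 0.24, -16.9], "spin": 0.02}, {"offset": [0, 0.24, -16.9], "spin": 0.02}, {"offset": [0, 0.24, -16.9], "spin": 0.02}], "grip": 1}}

```text
time_s: 3.38
eef_pos: [568.7, 117.7, 12.1]
ee_rot: [-0.001, 0.693, 0.721, -0.001]
force: [0.9, -0.2, 0.8]
grip_width: 0.999
grip_force: 0.0
```

>>> {"op": "send_rows", "data": {"targets": [{"offset": [0, 0, 0], "spin": 0}, {"offset": [0, 0, 0], "spin": 0}, {"offset": [0, 0, 0], "spin": 0}, {"offset": [0, 0, 0], "spin": 0}, {"offset": [0, 0, 0], "spin": 0}, {"offset": [0, 0, 0], "spin": 0}, {"offset": [0, 0, 0], "spin": 0}], "grip": 0.5, "squeeze": 30}}

```text
time_s: 3.97
eef_pos: [571.2, 116.6, 15.4]
ee_rot: [0.001, 0.694, 0.72, 0.002]
force: [-2.1, 1.3, 8.7]
grip_width: 0.653
grip_force: 32.2
```

>>> {"op": "send_rows", "data": {"targets": [{"offset": [0, 0, 0.3], "spin": 0}, {"offset": [0, 0, 0.3], "spin": 0}, {"offset": [0, 0, 0.3], "spin": 0}]}}

```text
time_s: 4.22
eef_pos: [570.2, 116.3, 16.1]
ee_rot: [0.0, 0.694, 0.72, 0.0]
force: [0.6, 0.2, -3.1]
grip_width: 0.647
grip_force: 33.1
```

```bash
python3 - <<'E'
from h import *
im,d,T=shot('wrist','w3');s=ctrl.sense();print(s['eef_pos'],s['force'],s['wrist_torque'],s['grip_width'])
E
```

```text
[570.00218543 116.22603187  15.75336229] [-0.26771614 -0.13238442 -2.40348179] [-0.01207557 -0.0235432   0.00292427] 0.6483179219497808
```

View pics/w3.png

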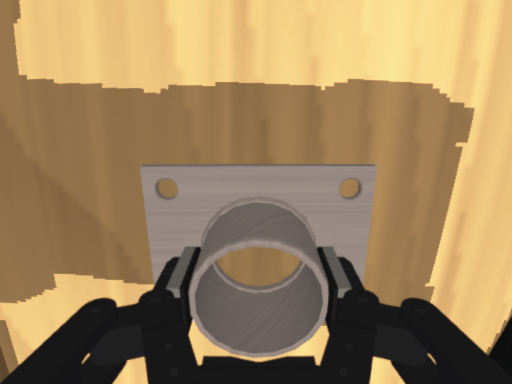

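Good grasp: the collar is centred between the pads and the flange hangs free below the fingertips. I lift and turn a quarter so the wrist camera can see the chute beside the gripper.

>>> {"op": "send_rows", "data": {"targets": [{"offset": [0, 0, 4], "spin": 0}, {"offset": [0, 0, 8], "spin": 0.05}, {"offset": [-1, -3, 12], "spin": 0.17}, {"offset": [-2, -6, 16], "spin": 0.29}, {"offset": [-3, -9, 20], "spin": 0.41}, {"offset": [-4, -11, 23], "spin": 0.53}, {"offset": [-4, -11.6, 23], "spin": 0.65}, {"offset": [-4, -11.6, 23], "spin": 0.77}]}}

```text
time_s: 4.93
eef_pos: [530.5, -2.9, 250.0]
ee_rot: [0.004, 0.371, 0.929, 0.0]
force: [-0.7, 0.7, -3.2]
grip_width: 0.646
grip_force: 34.8
```

>>> {"op": "send_rows", "data": {"targets": [{"offset": [0, 0, 0], "spin": 0.12}, {"offset": [0, 0, 0], "spin": 0.24}, {"offset": [0, 0, 0], "spin": 0.36}, {"offset": [0, 0, 0], "spin": 0.48}, {"offset": [0, 0, 0], "spin": 0.6}, {"offset": [0, 0, 0], "spin": 0.72}, {"offset": [0, 0, 0], "spin": 0.8}, {"offset": [0, 0, 0], "spin": 0.8}]}}

```text
time_s: 5.6
eef_pos: [529.7, 0.3, 245.2]
ee_rot: [-0.0, -0.019, 1.0, 0.0]
force: [-0.2, -1.1, -2.3]
grip_width: 0.649
grip_force: 34.7
```

```bash
python3 - <<'E'
from h import *
im,d,T=shot('wrist','w4');P=cloud('wrist',d,T);s=ctrl.sense();print(s['eef_pos'],s['ee_rot'],s['force'],s['grip_width'],s['time_s'])
p=P[~np.isnan(P[...,0])];p=p[(p[:,2]>60)&(p[:,2]<140)&(abs(p[:,0]-534)<70)&(abs(p[:,1]+144)<60)]
best=None;rng=np.random.default_rng(0)
for _ in range(500):
    a=p[rng.choice(len(p),3,0)];n=np.cross(a[1]-a[0],a[2]-a[0])
    if np.linalg.norm(n)<1: continue
    n/=np.linalg.norm(n);i=abs((p-a[0])@n)<2
    if best is None or i.sum()>best.sum(): best=i
q=p[best];c=q.mean(0);n=np.linalg.svd(q-c)[2][2];n*=np.sign(n[2]);print(len(p),len(q),c,n,np.degrees(np.arccos(n[2])),np.degrees(np.arctan2(n[1],n[0])))
X=np.cross([0,0,1],n);X/=-np.linalg.norm(X);X*=np.sign(X[0]);Y=np.cross(n,X)
f=np.c_[(q-c)@X,(q-c)@Y].astype(np.float32);r=cv2.minAreaRect(f);ctr=c+r[0][0]*X+r[0][1]*Y;print(r,ctr,'X',X,'Y',Y)
E
```

```text
[5.29774249e+02 2.24058243e-01 2.45205310e+02] [-1.63772974e-04 -1.71928809e-02  9.99852178e-01  2.70145563e-05] [-0.16939898 -0.21330555 -2.21149067] 0.6548919863074134 5.65
15059 14369 [ 526.98023482 -146.88396988  103.48670588] [-0.06275747  0.49602201  0.86603907] 29.998433982358545 97.21083665614984
((8.041770935058594, 7.901115417480469), (106.52120971679688, 132.7415313720703), 89.81732940673828) [ 534.0995047  -139.08600397   99.5363352 ] X [ 0.99209098  0.12552088 -0.        ] Y [-0.10870598  0.85918955 -0.49997633]
```

View pics/w4.png

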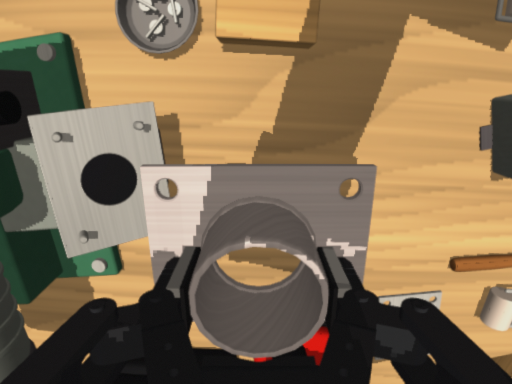

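The chute face is clear at left with studs at (57,137), (140,125) and (84,237). The fit gives centre (534,-139,99.5), yaw 7.2° and tilt 30.0°. The tool can't pitch, so I'll press the flange gently on the stud tips, shifted 11 mm in x to miss the holes, until it pivots parallel in the grip. First I check how the outlet sits in the tool.

```bash
python3 - <<'E'
from h import *
z=np.load('w4.npz');d=z['d'];M=np.array(ctrl.calibration('wrist')['mount']);P=cloud('wrist',d,M)
v,u=np.mgrid[:384,:512]
k=(v>170)&(v<198)&(u>185)&(u<335)
p=P[k];print('flange top tool z',np.nanpercentile(p[:,2],[10,50,90]))
zt=np.nanmedian(p[:,2])
def onp(uv,zz):
    r=rays('wrist',uv)@M[:3,:3].T;o=M[:3,3];return o+r*((zz-o[2])/r[:,2])[:,None]
print('holes',onp([[167,188],[350,188]],zt),'edge',onp([[141,165],[376,165]],zt))
k=(u>185)&(u<335)&(v>235)&(v<360)&(P[...,2]<-20)&(P[...,2]>-50);p=P[k];print(np.nanpercentile(p[:,2],[5,50,95]),cv2.minEnclosingCircle(p[:,:2].astype(np.float32)))
E
```

```text
flange top tool z [10.07370618 10.85763244 11.63194524]
holes [[ 33.37815369 -45.25739717  10.85763244]
 [ 33.39602692  45.8280825   10.85763244]] edge [[ 45.13077721 -57.12889183  10.85763244]
 [ 45.15356581  57.69325003  10.85763244]]
[-36.6409413  -32.01869388 -21.47177971] ((2.4580893516540527, 0.845485508441925), 32.71363830566406)
```

>>> {"op": "send_rows", "data": {"targets": [{"offset": [0, 0, 0], "spin": -0.12}, {"offset": [0, 0, 0], "spin": -0.24}, {"offset": [0, 0, 0], "spin": -0.36}, {"offset": [0, 0, 0], "spin": -0.48}, {"offset": [0.3, -2, 0], "spin": -0.6}, {"offset": [0.5, -4, 0], "spin": -0.72}, {"offset": [0.7, -6, 0], "spin": -0.84}, {"offset": [1, -8, 0], "spin": -0.96}]}}

```text
time_s: 6.32
eef_pos: [539.8, -80.6, 245.3]
ee_rot: [-0.0, 0.45, 0.893, -0.0]
force: [-0.1, -0.2, -2.0]
grip_width: 0.65
grip_force: 34.7
```

>>> {"op": "send_rows", "data": {"targets": [{"offset": [0.1, -1, 0], "spin": -0.12}, {"offset": [0.2, -2, 0], "spin": -0.24}, {"offset": [0.3, -3, 0], "spin": -0.36}, {"offset": [0.35, -4.5, -2], "spin": -0.48}, {"offset": [0.35, -4.5, -4], "spin": -0.519}, {"offset": [0.35, -4.5, -6], "spin": -0.519}, {"offset": [0.35, -4.5, -7.5], "spin": -0.519}, {"offset": [0.35, -4.5, -7.5], "spin": -0.519}]}}

```text
time_s: 6.98
eef_pos: [542.0, -124.3, 167.2]
ee_rot: [-0.003, 0.662, 0.75, -0.001]
force: [-0.8, 0.8, -3.2]
grip_width: 0.648
grip_force: 34.6
```

>>> {"op": "send_rows", "data": {"targets": [{"offset": [0, 0, -0.8], "spin": 0}, {"offset": [0, 0, -1.4], "spin": 0}, {"offset": [0, 0, -1.8], "spin": 0}, {"offset": [0, 0, -2.1], "spin": 0}, {"offset": [0, 0, -2.3], "spin": 0}, {"offset": [0, 0, -2.3], "spin": 0}]}}

```text
time_s: 7.48
eef_pos: [543.5, -124.8, 147.3]
ee_rot: [0.0, 0.66, 0.751, 0.0]
force: [0.1, -0.4, -1.8]
grip_width: 0.652
grip_force: 34.8
```

>>> {"op": "send_rows", "data": {"targets": [{"offset": [-0.02, 0.15, -0.3], "spin": 0}, {"offset": [-0.04, 0.35, -0.6], "spin": 0}, {"offset": [-0.08, 0.62, -0.9], "spin": 0}, {"offset": [-0.1, 0.8, -1.1], "spin": 0}, {"offset": [-0.11, 0.9, -1.2], "spin": 0}, {"offset": [-0.11, 0.9, -1.2], "spin": 0}]}}

```text
time_s: 7.98
eef_pos: [542.9, -116.5, 136.7]
ee_rot: [0.002, 0.66, 0.751, -0.0]
force: [-2.7, -1.2, 6.6]
grip_width: 0.646
grip_force: 36.7
```

```bash
cat > pose.py <<'E'
from h import *
# outlet pose in tool/chute frame from the collar rim + flange seen by wrist camera
C=np.array([534.1,-139.1,99.5]);X=np.array([.992,.1255,0]);N=np.array([-.0627,.496,.866]);Y=np.cross(N,X)
def run(name):
    im,d,T=shot('wrist',name);s=ctrl.sense();P=cloud('wrist',d,T)
    print('t',s['time_s'],'eef',s['eef_pos'].round(1),'F',s['force'].round(1),'M',s['wrist_torque'].round(2),'w',round(float(s['grip_width']),3))
    v,u=np.mgrid[:384,:512]
    Pt=(P-s['eef_pos'])@q2R(s['ee_rot'])
    m=(abs(Pt[...,1])<50)&(Pt[...,0]>31)&(Pt[...,0]<60)&(Pt[...,2]>0)&(Pt[...,2]<70)
    m&=v<235
    p=P[m];best=None;rng=np.random.default_rng(0)
    for _ in range(300):
        a=p[rng.choice(len(p),3,0)];n=np.cross(a[1]-a[0],a[2]-a[0])
        if np.linalg.norm(n)<1: continue
        n/=np.linalg.norm(n);i=abs((p-a[0])@n)<1
        if best is None or i.sum()>best.sum(): best=i
    q=p[best];c=q.mean(0);n=np.linalg.svd(q-c)[2][2];n*=np.sign(n[2])
    print('plane pts',len(q),'of',len(p),'n in chute xyz',np.round([n@X,n@Y,n@N],3),'tilt',round(np.degrees(np.arccos(n[2])),1),'height over face',round((c-C)@N,1),'at y',round((c-C)@Y,1))
    ex=np.cross(Y,n);ex/=np.linalg.norm(ex);g=np.c_[(q-C)@X,(q-C)@Y]
    print('flange pts chute x range',np.percentile(g[:,0],[.5,99.5]).round(1),'y max',np.percentile(g[:,1],99.5).round(1))
import sys
run(sys.argv[1])
E
python3 pose.py w5
```

```text
t 8.0333 eef [ 542.9 -116.4  136.8] F [-1.7 -1.3  6.9] M [-0.67  0.4  -0.1 ] w 0.643
plane pts 1798 of 2061 n in chute xyz [ 0.    -0.305  0.952] tilt 12.3 height over face 43.6 at y 38.4
flange pts chute x range [-38.1  60.9] y max 41.0
```

The outlet is pivoting, 12° so far at about 9 N. I continue along the arc.

>>> {"op": "send_rows", "data": {"targets": [{"offset": [-0.02, 0.15, -0.3], "spin": 0}, {"offset": [-0.04, 0.3, -0.6], "spin": 0}, {"offset": [-0.06, 0.45, -0.9], "spin": 0}, {"offset": [-0.08, 0.6, -1.2], "spin": 0}, {"offset": [-0.09, 0.7, -1.5], "spin": 0}, {"offset": [-0.09, 0.7, -1.5], "spin": 0}]}}

```text
time_s: 8.53
eef_pos: [542.1, -109.2, 121.7]
ee_rot: [0.002, 0.66, 0.751, 0.0]
force: [-0.7, 0.2, 4.7]
grip_width: 0.645
grip_force: 38.2
```

```bash
python3 pose.py w6
```

```text
t 8.5833 eef [ 542.1 -109.2  121.7] F [-1.1 -0.4  5.9] M [-0.38  0.19 -0.07] w 0.646Traceback (most recent call last):
  File "pose.py", line 22, in <module>
    run(sys.argv[1])
    ~~~^^^^^^^^^^^^^
  File "pose.py", line 13, in run
    a=p[rng.choice(len(p),3,0)];n=np.cross(a[1]-a[0],a[2]-a[0])
        ~~~~~~~~~~^^^^^^^^^^^^
  File "numpy/random/_generator.pyx", line 864, in numpy.random._generator.Generator.choice
ValueError: a must be a positive integer unless no samples are taken
```

View pics/w6.png

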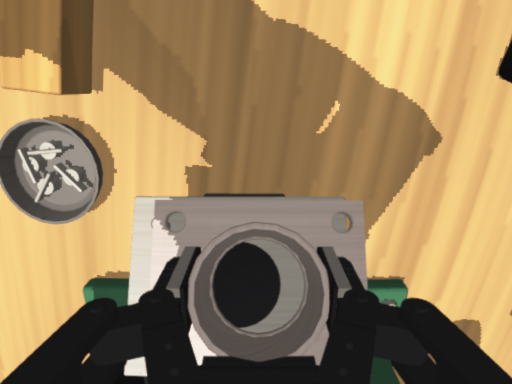

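```bash
sed -i "s/m=(abs(Pt\[...,1\])<50)&(Pt\[...,0\]>31).*/m=(abs(Pt[...,1])<55)\&(Pt[...,0]>0)\&(Pt[...,0]<60)\&(Pt[...,2]>0)\&(Pt[...,2]<70)/; s/m&=v<235/m\&=(v<245)\&((v<225)|(abs(u-256)>66))\&(abs(u-256)<120)/" pose.py; python3 pose.py w7
```

```text
t 8.6333 eef [ 542.1 -109.2  121.7] F [-1.1  0.3  5. ] M [-0.35  0.32  0.01] w 0.647
plane pts 4898 of 6622 n in chute xyz [-0.002  0.002  1.   ] tilt 30.1 height over face 21.0 at y 37.0
flange pts chute x range [-42.9  66.3] y max 46.3
```

Tilt is 30.1° with the flange top 21 mm over the face, so it lies parallel on the four stud tips. Next, the hole positions in the chute frame.

```bash
python3 - <<'E'
from h import *
C=np.array([534.1,-139.1,99.5]);X=np.array([.992,.1255,0]);N=np.array([-.0627,.496,.866]);Y=np.cross(N,X)
z=np.load('w7.npz');T=z['T'];g=cv2.cvtColor(z['im'],cv2.COLOR_RGB2GRAY)
def pl(uv,h):
    r=rays('wrist',uv)@T[:3,:3].T;o=T[:3,3];t=(h-(o-C)@N)/(r@N);p=o+r*t[:,None]-C;return np.c_[p@X,p@Y].round(2)
print('holes',pl([[176,222],[342,222]],21),'edge',pl([[135,197],[363,200],[250,197.5]],21))
a=cv2.resize(z['im'][190:250,120:380,::-1],None,fx=3,fy=3,interpolation=cv2.INTER_CUBIC)
b=np.load('w4.npz');bb=b['im'];T=b['T'];print('studs from w4 at tip h16',pl([[57,137],[140,125],[84,237]],16))
bc=cv2.resize(bb[90:260,10:170,::-1],None,fx=2.4,fy=2.4,interpolation=cv2.INTER_CUBIC)
o=np.zeros((600,780,3),np.uint8);o[:180]=a;o[185:185+bc.shape[0],:bc.shape[1]]=bc;cv2.imwrite('pics/c8.png',o)
E
```

```text
holes [[-33.18  33.88]
 [ 57.99  34.03]] edge [[-57.16  47.83]
 [ 70.48  46.35]
 [  7.36  47.67]]
studs from w4 at tip h16 [[-46.47 -33.38]
 [-46.55  34.27]
 [ 43.41 -33.15]]
```

View pics/c8.png

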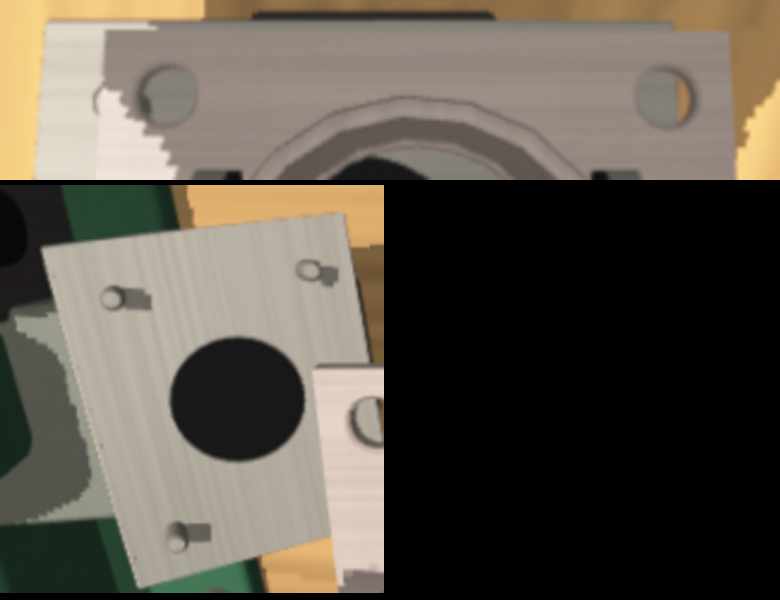

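>>> {"op": "send_rows", "data": {"targets": [{"offset": [-0.02, 0.15, 0.3], "spin": 0}, {"offset": [-0.02, 0.15, 0.3], "spin": 0}, {"offset": [-0.4, 0.1, 0.3], "spin": 0}, {"offset": [-0.9, 0.05, 0.3], "spin": 0}, {"offset": [-1.31, 0.01, 0.3], "spin": 0}, {"offset": [-1.31, 0.01, 0.3], "spin": 0}, {"offset": [-1.31, 0.01, 0.3], "spin": 0}]}}

```text
time_s: 9.22
eef_pos: [528.1, -108.7, 123.3]
ee_rot: [-0.0, 0.661, 0.751, 0.0]
force: [0.5, 0.4, -1.1]
grip_width: 0.651
grip_force: 37.3
```

```bash
python3 pose.py w8; python3 - <<'E'
from h import *
z=np.load('w8.npz')
cv2.imwrite('pics/c9.png',cv2.resize(z['im'][170:270,110:400,::-1],None,fx=2.7,fy=2.7,interpolation=cv2.INTER_CUBIC))
E
```

```text
t 9.2667 eef [ 528.3 -108.7  123.3] F [-0.4  0.  -2.8] M [ 0.09 -0.01 -0.03] w 0.65
plane pts 4955 of 6239 n in chute xyz [ 0.002 -0.     1.   ] tilt 30.0 height over face 23.8 at y 38.3
flange pts chute x range [-56.6  52.7] y max 47.5
```

View pics/c9.png

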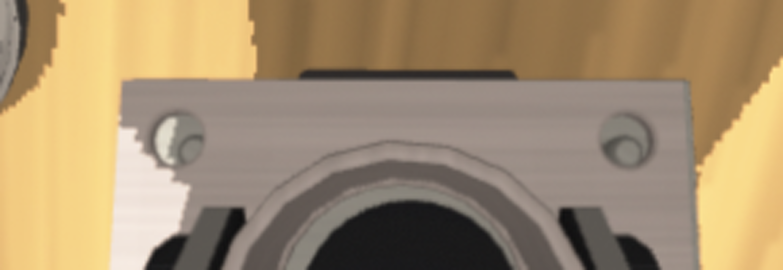

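```bash
python3 - <<'E'
from h import *
C=np.array([534.1,-139.1,99.5]);X=np.array([.992,.1255,0]);N=np.array([-.0627,.496,.866]);Y=np.cross(N,X)
z=np.load('w8.npz');T=z['T']
def pl(uv,h):
    r=rays('wrist',uv)@T[:3,:3].T;o=T[:3,3];t=(h-(o-C)@N)/(r@N);p=o+r*t[:,None]-C;return np.c_[p@X,p@Y].round(2)
print('hole',pl([[176.3,221.5],[342.2,222.2]],23.8),'stud',pl([[180.4,224.8],[343,225.9]],16))
E
```

```text
hole [[-46.89  35.24]
 [ 44.1   35.03]] stud [[-46.43  34.33]
 [ 46.51  33.88]]
```

Through the holes I can see the stud tips about 1.3 mm off in x and 1 mm off in y. I correct that and insert the first few millimetres along the normal.

>>> {"op": "send_rows", "data": {"targets": [{"offset": [0.13, -0.06, 0.04], "spin": 0}, {"offset": [0.13, -0.06, 0.04], "spin": 0}, {"offset": [0.14, -0.16, -0.13], "spin": 0}, {"offset": [0.16, -0.26, -0.3], "spin": 0}, {"offset": [0.17, -0.36, -0.48], "spin": 0}, {"offset": [0.18, -0.41, -0.57], "spin": 0}, {"offset": [0.18, -0.41, -0.57], "spin": 0}]}}

```text
time_s: 9.85
eef_pos: [530.0, -112.9, 117.3]
ee_rot: [-0.0, 0.661, 0.751, -0.0]
force: [0.1, -0.7, -3.0]
grip_width: 0.648
grip_force: 37.3
```

```bash
python3 pose.py w9
```

```text
t 9.9 eef [ 530.  -112.8  117.4] F [ 0.7 -0.4 -2.8] M [ 0.08 -0.03 -0.  ] w 0.653
plane pts 5095 of 6973 n in chute xyz [ 0.003 -0.     1.   ] tilt 30.0 height over face 16.4 at y 37.5
flange pts chute x range [-55.3  53.9] y max 46.8
```

The studs are through at least 4 mm with no contact force. I go on to the face.

>>> {"op": "send_rows", "data": {"targets": [{"offset": [0.01, -0.1, -0.17], "spin": 0}, {"offset": [0.02, -0.2, -0.35], "spin": 0}, {"offset": [0.04, -0.3, -0.52], "spin": 0}, {"offset": [0.05, -0.4, -0.69], "spin": 0}, {"offset": [0.06, -0.5, -0.86], "spin": 0}, {"offset": [0.07, -0.58, -1.0], "spin": 0}, {"offset": [0.08, -0.64, -1.1], "spin": 0}, {"offset": [0.08, -0.64, -1.1], "spin": 0}]}}

```text
time_s: 10.57
eef_pos: [530.7, -118.2, 107.5]
ee_rot: [-0.001, 0.66, 0.751, 0.0]
force: [-6.4, 8.1, 9.3]
grip_width: 0.647
grip_force: 38.4
```

```bash
python3 pose.py w10
```

```text
t 10.6167 eef [ 530.7 -118.1  107.6] F [-6.7  7.5  9.7] M [ 0.84  0.79 -0.17] w 0.647
plane pts 4749 of 7650 n in chute xyz [ 0.    -0.009  1.   ] tilt 29.5 height over face 4.9 at y 37.7
flange pts chute x range [-55.4  53.9] y max 46.6
```

Flush: flange top at 4.9 mm, 0.009 rad off parallel. I relax the side load, open and retreat straight up.

>>> {"op": "send_rows", "data": {"targets": [{"offset": [-0.15, 0.05, 0.1], "spin": 0}, {"offset": [-0.15, 0.05, 0.1], "spin": 0}, {"offset": [-0.15, 0.05, 0.1], "spin": 0}]}}

```text
time_s: 10.87
eef_pos: [529.7, -118.6, 107.8]
ee_rot: [0.0, 0.66, 0.751, 0.0]
force: [1.8, 2.8, 0.1]
grip_width: 0.647
grip_force: 37.7
```

>>> {"op": "send_rows", "data": {"targets": [{"offset": [0, 0, 0], "spin": 0}, {"offset": [0, 0, 0], "spin": 0}, {"offset": [0, 0, 0], "spin": 0}, {"offset": [0, 0, 0], "spin": 0}, {"offset": [0, 0, 0], "spin": 0}, {"offset": [0, 0, 0], "spin": 0}], "grip": 1}}

```text
time_s: 11.37
eef_pos: [529.4, -118.7, 107.6]
ee_rot: [-0.0, 0.66, 0.751, -0.0]
force: [0.8, -0.3, 0.7]
grip_width: 1.0
grip_force: 0.0
```

```bash
python3 pose.py w11
```

```text
t 11.4167 eef [ 529.4 -118.7  107.6] F [-0.5  0.8  0. ] M [ 0.05 -0.05 -0.03] w 0.999
plane pts 4763 of 7757 n in chute xyz [0.    0.003 1.   ] tilt 30.2 height over face 5.0 at y 37.2
flange pts chute x range [-56.8  52.4] y max 46.2
```

>>> {"op": "send_rows", "data": {"targets": [{"offset": [0, 0, 1], "spin": 0}, {"offset": [0, 0, 3], "spin": 0}, {"offset": [0, 0, 6], "spin": 0}, {"offset": [0, 0, 9], "spin": 0}, {"offset": [0, 3, 11], "spin": 0}, {"offset": [0, 6, 11], "spin": 0}, {"offset": [0, 6, 11], "spin": 0}, {"offset": [0, 6, 11], "spin": 0}]}}

```text
time_s: 12.08
eef_pos: [529.4, -57.7, 218.5]
ee_rot: [0.001, 0.66, 0.752, 0.0]
force: [-0.8, -0.2, -0.5]
grip_width: 1.001
grip_force: 0.0
```

```bash
python3 - <<'E'
from h import *
C=np.array([534.1,-139.1,99.5]);X=np.array([.992,.1255,0]);N=np.array([-.0627,.496,.866]);Y=np.cross(N,X)
im,d,T=shot('scene','s2');im,d,T=shot('top','t2');P=cloud('top',d,T)-C;c=np.stack([P@X,P@Y,P@N],2)
b=c[...,:2];k=(abs(c[...,0])<75)&(abs(c[...,1])<65)
q=c[k&(c[...,2]>40)&(c[...,2]<58)];print('rim',len(q),np.median(q,0) if len(q) else '')
for n in('w12',):
    im,d,T=shot('wrist',n);P=cloud('wrist',d,T)-C;c=np.stack([P@X,P@Y,P@N],2)
    k=(abs(c[...,0])<75)&(abs(c[...,1])<65)
    q=c[k&(c[...,2]>45)&(c[...,2]<56)];print('rim',len(q),cv2.minEnclosingCircle(q[:,:2].astype(np.float32)) if len(q)>5 else '',np.median(q[:,2]))
    q=c[k&(c[...,2]>3)&(c[...,2]<7)];print('flange',len(q),np.median(q[:,2]),cv2.minAreaRect(q[:,:2].astype(np.float32)))
a=cv2.resize(cv2.imread('pics/w12.png'),(512,384));s=cv2.imread('pics/s2.png')[90:200,140:260]
o=np.zeros((384,780,3),np.uint8);o[:,:512]=a;o[:245,512:]=cv2.resize(s,(268,245));cv2.imwrite('pics/fin.png',o);print(ctrl.sense()['force'])
E
```

```text
rim 0 
rim 909 ((-1.4105908870697021, 0.6684500575065613), 28.83553695678711) 49.78813554064899
flange 8454 4.963248475920402 ((-1.4483718872070312, 0.3356170654296875), (91.73542022705078, 116.69537353515625), 89.99472045898438)
[-0.548799   -0.24644374 -0.85676717]
```

View pics/fin.png

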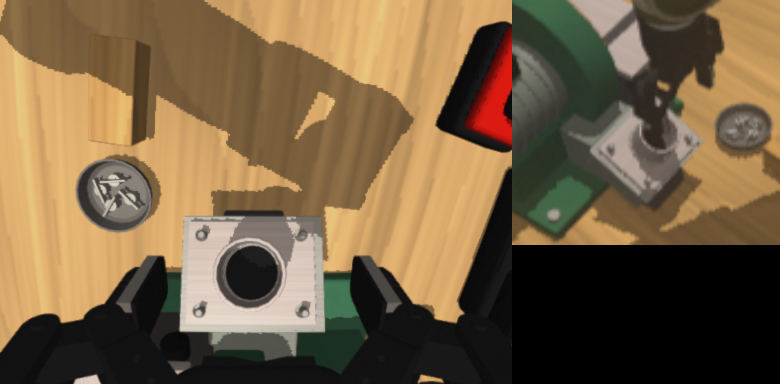

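All four studs show through the corner holes at (202,234), (302,234), (199,310) and (304,311). The flange is flush, about 1.4 mm off centre, and the gripper is clear. I hand it in.

```bash
python3 -c "
from rig import ctrl
print(ctrl.finish_job())"
```

```text
the job is handed in; nothing more can be done
None
```

The outlet sits flush on the chute with all four studs through its corner holes. I left the extraction toggle alone because it was already on, and the job is handed in (no verdict was returned).

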